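Zero the tally and open the sweets jar

TASK

A new jar of sweets is going on sale: first turn the tally counter's reset knob back to its zero stop and leave it there. Then unscrew the pink lid (anticlockwise, the cradle keeps the jar from turning), stop turning once its threads come free, and lift it straight up. Finish while still gripping the lid, level and still, about 25 mm clear above the jar's open mouth, with the jar left upright in its cradle and the other things on the counter left alone.

Things in the scene. Friction and masses are not known exactly. Their poses are not given: they have to be found in the camera images.
- cradle: Fixed wooden square tray, 98 mm outside, 76 mm inside, walls 28 mm high, floor 6 mm thick; the square jar stands in it with 2 mm play all round and cannot turn in it. Origin: centre of its underside, on the counter. Its x and y axes point at its corners.
- jar: Loose square clear jar of sweets, about 0.65 kg, 72 mm square, 84 mm high; above it a shoulder to 97 mm and a round neck 44 mm across to 136 mm. Origin: centre of its underside; z up; x points at the one corner marked black (sides at 45 degrees to x). It may not rise 15 mm in its cradle.
- lid: Pink round screw lid, 60 mm across, 26 mm high, 40 g, a white stripe on top from centre to rim. Origin: centre of its lower edge; z up; x along the stripe. Screwed on, its origin is 118 mm above the jar's, so its top is about 150 mm above the counter, with 20 mm of free neck below it. Unscrewing takes about 0.2 to 0.4 N m and raises it 1 to 2 mm; until it is free, pulling lifts the jar too.
- corner_mark (a point): Black mark on the jar's corner, 40 mm from the jar's axis, 87 mm above its origin. Quick thread: at the start the lid's stripe points 64 to 80 degrees clockwise (from above) of this corner. Turned anticlockwise, the lid is free from about 12 degrees short of the corner to 12 degrees past it, where the next thread end blocks it; stop with the stripe at the corner.
- mouth (a point): Centre of the top of the white sprung seal disc (40 mm across) that closes the neck, as it stands with the lid off: 143 mm above the jar's origin. Under the screwed-on lid the disc is pressed down 1 to 3 mm and pushes the lid up with 8 to 14 N.
- tally_box: Fixed grey tally counter, 85 mm (x) by 110 mm (y) by 40 mm high, with number drums on its front (-x) side and a knob on top. Origin: centre of its underside; z up. A red dot on its top, at the -x edge, marks zero.
- tally_grip (a point): On the axis of the black reset knob, at the height to grip it (77 mm above the counter). The knob is a round disc 44 mm across with an upright bar grip 42 mm long, 14 mm thick and 32 mm high along this point's x axis; the point turns with the knob. The white line on the bar lies on its -x half.
- tally (a joint): Angle of the reset knob, rad. 0 at the zero stop, where the white line points to the red dot (bar along the box's x axis). Grows as it turns clockwise seen from above, so it is reset by turning it anticlockwise; 0.7 to 1.3 at the start. Friction 0.04 N m, no spring: it stays where it is left.
- pen_cup: Loose mauve cup with pens, 72 mm across, 130 mm high. Origin: centre of its underside. Leave alone.
- sauce: Loose red sauce bottle, 62 mm across, 170 mm high. Origin: centre of its underside. Leave alone.
- biscuits: Loose green and yellow biscuit packet, 70 by 130 by 50 mm high. Origin: centre of its underside. Leave alone.
Not all that is in view belongs to the job. Leave any purple look-alike of the tally_box alone.

How it is judged:
By the outcome, as a careful person would: the job done as asked, in the order asked, and still so for the second after the job is handed in, while the arm keeps its last pose, push and grip.
It also fails if it takes over 51 s, if anything falls off the work surface, if the arm or the gripper's body presses on something with over 40 N, if the wrist force passes 120 N, or if a joint passes its speed limit or range.

ROBOT

A 6-joint arm with a two-finger parallel gripper is mounted at the origin on the work surface. World frame = base frame: x ahead of the robot, y to its left, z up, the work surface at z = 0. Lengths are in m, angles in rad, forces in N, time in s.
With the tool pointing down it reaches from about 0.35 to 0.975 m from the base axis. Payload 4.9 kg.
Tool frame: the origin (TCP) lies between the finger pads; the fingertips stand env.tips_ahead ahead of it and the grasp point (between the pads) lies 8 mm behind it (env.tips_ahead is the distance from the TCP to the fingertips, in m); z points along the fingers, y is the line along which they close (so a half turn about z gives the same grasp; the last joint's range is limited). The gripper opens to 85 mm and grips with 20 to 120 N. Pads are 22 mm wide; open, the fingers measure 114 mm over their backs; the gripper's body (76 mm by 85 mm) begins 54 mm behind the grasp point. The pads swing forward as they close: fully open they stand 13 mm farther back than shut.
Start: joints at [1.089, 0.053, 1.613, -0, 1.476, -0.119], TCP at [0.222, 0.584, 0.242] pointing down, gripper open.
Joint ranges: [-3.01, 3.01], [-1.01, 2.22], [0.06, 2.58], [-1.02, 4.17], [0.09, 2.62], [-3.14, 3.14]. Speed limits (rad/s): [2.57, 2.57, 3.14, 3.14, 3.14, 3.14].

INTERFACE

Orientations are given as a rotation vector (axis times angle).
In Python, from plant import env gives the robot as it stands. The module is installed in compiled form; this text tells all that it offers.
- The arm moves only by the shell command python3 -m inch 'ROWS' [FORCE]. ROWS is JSON, a list of rows, each an object of numbers: "wx", "wy", "wz": the turn, a rotation vector about the world's x, y, z in rad; "x", "y", "z": the shift along the world's x, y, z in mm; "claw": the closure in counts, from 0 (fully open) to 255 (shut). In form: [{"wx": .., "wy": .., "wz": .., "x": .., "y": .., "z": .., "claw": ..}, ...]. A call has 1 to 12 rows; each row shifts and turns the commanded pose from where the row before left it; what a row does not reach is not made up. A row lasts 1/8 s, in which the tool goes at most 62.5 mm and 10.7 degrees, less where a joint would pass 70% of its speed; a pose out of reach is approached as far as the arm can. A call with a gripper value outside its range is refused whole. The fingers move at their own pace and stop on an object; FORCE is the grip in N (left out, the last holds). Time passes only in rows, so rows that do not move let the fingers close. It gives the time, the measured TCP pose, the force, the opening and the grip force at its end, in the units of the state.
- env.get_state(): the state, without advancing time (a new reading comes with each control period).
- env.get_image(name): name is "scene" or "top" or "wrist"; returns (picture, depth): 480x640x3 uint8, red, green, blue; 480x640 float32, m along the optical axis (not along the pixel's ray), 0 where there is no reading.
- env.camera_info(name): a dict with "camera_matrix" (3x3 intrinsics, pixels), "R" (3x3) and "t" (3): a world point X has camera coordinates R X + t. Camera axes: x right, y down, z forward; pixel columns grow to the right and rows downward; lengths in m; the calibration is good to about 2 mm. A picture is of the moment at which its call begins: read the wrist's pose just before it. camera_info takes no time and is no camera call; for the wrist camera it gives the pose at the moment of the call.
- env.sign_off(): hands the job in; it is judged then, once.
The state is a dict: "time_s": time; "q": joint angles; "dq": joint speeds; "tau": joint torques, N m; "tcp_pos": TCP position; "orientation": TCP orientation; "wrist_force": force on the tool from outside, world axes, zero at the start; "torque": the same for the moment, N m; "gripper_width": opening from 0.0 (shut) to 1.0 (fully open); "grasp_force": force on a finger pad.
Only numpy, scipy, OpenCV 4.12 (cv2) and the standard library are available. Lean on these libraries where they do the work, as an engineer would, in place of code of your own. Each camera call takes 0.05 s, during which the arm holds its last target. There are 200 camera calls.

## Working session

There is one attempt and no reset: what is moved stays moved. The work goes in short steps, Python scripts to look and compute and a shell command to move; the robot and the scene stay as the last step left them, time stands still between calls to the robot, and variables do not carry over. Pictures are saved under pics/ and viewed, at most 10 in all, crops included, and the job is handed in when it is done.

```bash
mkdir -p pics
python3 - <<'E'
from plant import env
import cv2,numpy as np
print(env.get_state(), env.tips_ahead)
for n in("scene","top"):
    p,d=env.get_image(n); cv2.imwrite(f"pics/{n}0.png",p[:,:,::-1]); np.savez(f"{n}0.npz",p=p,d=d,**env.camera_info(n))
    c=env.camera_info(n); print(n,c["camera_matrix"].tolist(),(-c["R"].T@c["t"]).tolist(),c["R"].tolist())
E
```

```text
{'time_s': 0.0, 'q': array([ 1.08902788e+00,  5.33015258e-02,  1.61427251e+00, -2.23755508e-05,
        1.47596862e+00, -1.18967848e-01]), 'dq': array([-0.00066715, -0.00093649,  0.00136096,  0.00036949,  0.00087281,
        0.00044345]), 'tau': array([-1.50266591e-03, -3.93675578e+01, -3.70175171e+01, -1.98447301e-04,
        7.03208192e-03,  3.59256358e-07]), 'tcp_pos': array([0.2215226 , 0.58380048, 0.24111012]), 'orientation': array([-5.66661733e-01, -3.08949820e+00,  2.93575408e-03]), 'wrist_force': array([-0.19012834, -1.00500965,  0.42266541]), 'torque': array([-0.01928317,  0.01429986,  0.01318514]), 'grasp_force': 0.0, 'gripper_width': 0.9994935622592169} 0.011
scene [[434.671603813022, 0.0, 316.4397201971014], [0.0, 434.671603813022, 237.37277168065435], [0.0, 0.0, 1.0]] [1.1506710994243121, 0.020483453925708706, 0.616041633972253] [[-0.03877273165467748, 0.9992409008719935, 0.003781177668549531], [0.6697368833833297, 0.02879517188369196, -0.7420399888902032], [-0.7415855866425793, -0.026238523219026685, -0.6703449541715564]]
top [[467.0087672699014, 0.0, 318.384243084736], [0.0, 467.0087672699014, 237.18063405061767], [0.0, 0.0, 1.0]] [0.5176435639375967, 0.0013990304212361591, 0.8996859948231549] [[-0.004407326650215285, -0.999911476354066, -0.012554478373482652], [-0.9985467568979608, 0.005074953457842681, -0.053652764476450086], [0.053711728331557115, 0.012299768405651893, -0.998480728876028]]
```

View pics/top0.png

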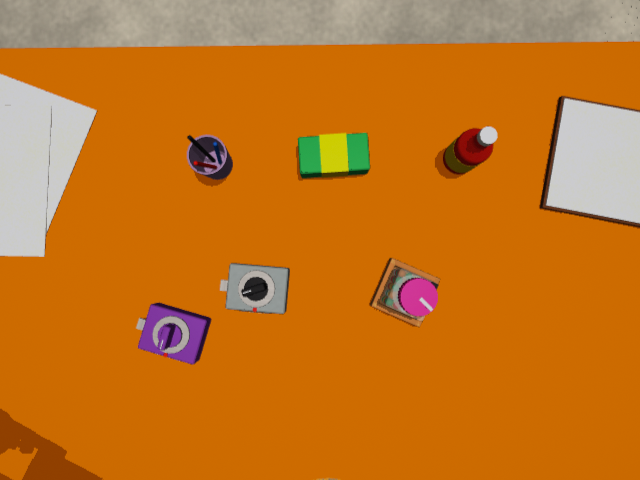

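View pics/scene0.png

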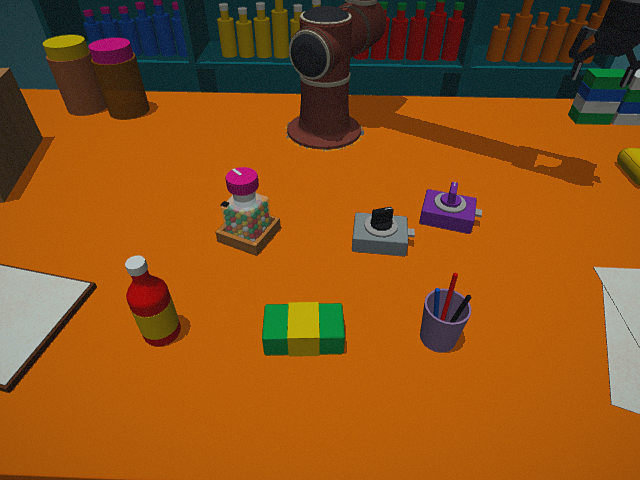

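Candidates: the grey tally box at top (258,289), versus the purple look-alike at (173,333). For the lid, the pink lid is on the sweets jar at top (418,298), versus a brown jar with a pink lid at scene (110,45). I choose the grey box and the lid in the wooden cradle, and check both in one crop.

```bash
cat > h.py <<'E'
import numpy as np,cv2
def ray(c,u,v,z):
    K,R,t=c["camera_matrix"],c["R"],c["t"]
    o=-R.T@t; d=R.T@np.linalg.inv(K)@np.array([u,v,1.])
    return o+d*(z-o[2])/d[2]
def proj(c,X):
    p=c["camera_matrix"]@(c["R"]@np.asarray(X)+c["t"]); return p[:2]/p[2]
def cent(m):
    n,l,s,ce=cv2.connectedComponentsWithStats(m.astype(np.uint8)); 
    return [(s[i].tolist(),ce[i].round(1).tolist()) for i in range(1,n) if s[i,4]>=4]
E
python3 - <<'E'
from h import *
T=np.load("top0.npz"); S=np.load("scene0.npz")
a=cv2.resize(T["p"][255:320,215:295],None,fx=5,fy=5,interpolation=2)
b=cv2.resize(T["p"][255:330,370:445],None,fx=5,fy=5,interpolation=2)
c=cv2.resize(S["p"][160:255,210:290],None,fx=4,fy=4,interpolation=2)
o=np.zeros((600,800,3),np.uint8); o[:325,:400]=a; o[:375,410:785]=b; o[:0]=0
e=cv2.resize(S["p"][195:260,345:420],None,fx=3,fy=3,interpolation=2)
o[330:330+195,0:225]=e; 
c=cv2.resize(S["p"][165:210,215:270],None,fx=5,fy=5,interpolation=2);o[376:376+c.shape[0],410:410+c.shape[1]]=c[:224]
cv2.imwrite("pics/crop.png",o[:,:,::-1])
p=T["p"].astype(int);r,g,b=p[...,0],p[...,1],p[...,2];h=cv2.cvtColor(T["p"],cv2.COLOR_RGB2HSV)
pink=(h[...,0]>155)&(h[...,0]<172)&(h[...,1]>150)&(h[...,2]>120)
for s,ce in cent(pink): print("pink",s,ce,ray(T,*ce,.15).round(4))
red=((h[...,0]<4)|(h[...,0]>176))&(h[...,1]>150)&(h[...,2]>80); 
for s,ce in cent(red): print("red",s,ce,ray(T,*ce,.04).round(4))
w=(h[...,1]<40)&(h[...,2]>200); w[:, :370]=0; w[:255]=0;w[330:]=0;w[:,445:]=0
for s,ce in cent(w): print("stripe",s,ce,ray(T,*ce,.15).round(4))
box=np.zeros_like(w);box[255:320,225:295]=((h[...,1]<60)&(h[...,2]>90))[255:320,225:295]
k=(max(cv2.findContours(box.astype(np.uint8),0,2)[0],key=cv2.contourArea)); R=cv2.boxPoints(cv2.minAreaRect(k)); print(R)
print([ray(T,*q,.04).round(4).tolist() for q in R])
bl=np.zeros_like(w);bl[270:310,235:275]=(h[...,2]<60)[270:310,235:275]
for s,ce in cent(bl): print("black",s,ce,ray(T,*ce,.08).round(4))
E
```

```text
pink [400, 278, 38, 38, 1042] [417.9, 296.1] [ 0.4632 -0.1475  0.15  ]
red [457, 129, 35, 35, 704] [471.8, 147.6] [ 0.7289 -0.2734  0.04  ]
red [193, 161, 7, 4, 18] [195.6, 162.6] [0.7044 0.2405 0.04  ]
red [253, 308, 4, 4, 12] [254.3, 309.2] [0.4324 0.13   0.04  ]
red [163, 353, 4, 3, 9] [164.9, 354.2] [0.3513 0.2933 0.04  ]
stripe [420, 298, 13, 13, 42] [425.6, 303.8] [ 0.451  -0.1595  0.15  ]
[[222.6173  308.4015 ]
 [226.62105 262.35834]
 [287.98315 267.69415]
 [283.97937 313.7373 ]]
[[0.434, 0.1882, 0.04], [0.5183, 0.1813, 0.04], [0.508, 0.0681, 0.04], [0.424, 0.0755, 0.04]]
black [242, 277, 26, 23, 414] [255.4, 288.4] [0.4725 0.1222 0.08  ]
```

View pics/crop.png

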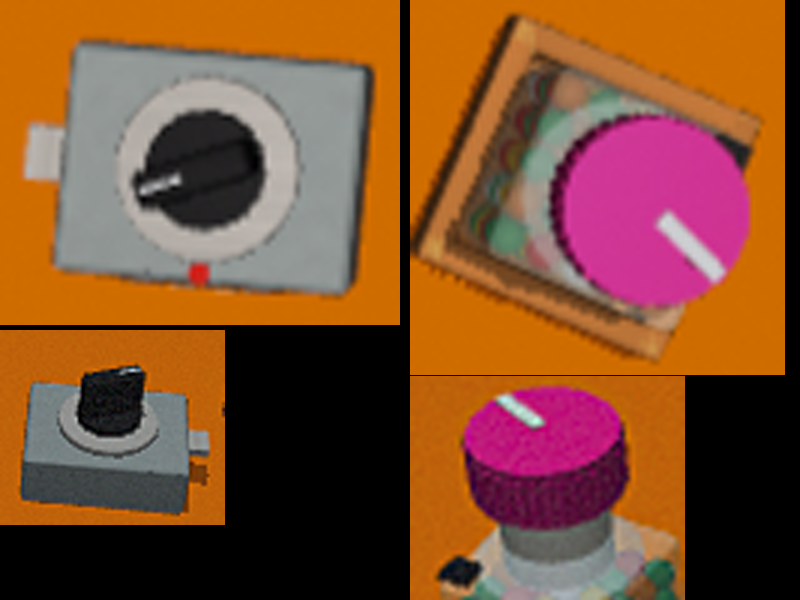

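Run:
```python
from h import *
T=np.load("top0.npz");S=np.load("scene0.npz"); D=T["d"]
def X(T,u,v):
    d=T["d"][int(round(v)),int(round(u))]; return (T["R"].T@(np.linalg.inv(T["camera_matrix"])@np.array([u,v,1.])*d-T["t"])).round(4)
for n,u,v in [("bar",250,291),("bar",258,288),("bar",264,285),("disc",251,281),("disc",261,297),("ring",241,285),("box",235,300),("lid",410,290),("lid",415,300)]: print(n,X(T,u,v))
print("knob ring ctr", ray(T,256.4,288.6,.044)); 
h=cv2.cvtColor(T["p"],cv2.COLOR_RGB2HSV)
w=(h[...,1]<60)&(h[...,2]>140); m=np.zeros_like(w); m[286:298,240:253]=w[286:298,240:253]; print("line",cent(m))
a=ray(T,251,291,.093);b=ray(T,243,292.7,.093);print("line dir",np.degrees(np.arctan2(*(b-a)[[1,0]])))
L=ray(T,418.7,296.6,.15); s=ray(T,425.6,303.8,.15)-L; print("lid",L,"stripe",np.degrees(np.arctan2(s[1],s[0])))
p=S["p"]; hs=cv2.cvtColor(p,cv2.COLOR_RGB2HSV)
m=np.zeros(p.shape[:2],bool); m[198:212,216:236]=(hs[...,2]<45)[198:212,216:236]
pts=[]
for st,ce in cent(m):
    k=ray(S,*ce,.093); d=k-L; print("mark scene",st,ce,k,np.hypot(*d[:2]),np.degrees(np.arctan2(d[1],d[0])))
for q in [(435,285)]:
    k=ray(T,*q,.093); d=k-L; print("mark top",k,np.hypot(*d[:2]),np.degrees(np.arctan2(d[1],d[0])))
# lid in scene
m=(hs[...,0]>155)&(hs[...,0]<172)&(hs[...,1]>150)&(hs[...,2]>150);m[:150]=0
for st,ce in cent(m): print("lid scene",st,ce,ray(S,*ce,.15))
# cradle top corners from crop
for u,v in [(521,15),(415,248),(660,360),(762,120)]:
    print("cradle",ray(T,370+(u-410)/5,255+v/5,.028).round(4))
```

```text
bar [0.4684 0.1307 0.0856]
bar [0.4734 0.117  0.0844]
bar [0.4784 0.107  0.0805]
disc [0.4844 0.1341 0.0533]
disc [0.4558 0.1154 0.0573]
ring [0.4771 0.1528 0.0499]
box [0.4494 0.1652 0.0414]
lid [ 0.4729 -0.135   0.1505]
lid [ 0.4573 -0.1421  0.1532]
knob ring ctr [0.47015651 0.12562558 0.044     ]
line [([240, 286, 7, 12, 33], [241.4, 291.7])]
line dir 101.72859937644454
lid [ 0.46239607 -0.14871636  0.15      ] stripe -136.71157212158573
mark scene [221, 201, 8, 6, 25] [224.6, 203.7] [ 0.48135585 -0.18373007  0.093     ] 0.03981749777399024 -61.56463678144476
mark top [ 0.47788634 -0.18832886  0.093     ] 0.04253350115754246 -68.64225933886775
lid scene [226, 167, 31, 18, 396] [241.4, 175.9] [ 0.46764285 -0.14649713  0.15      ]
cradle [ 0.525  -0.1251  0.028 ]
cradle [ 0.439  -0.0848  0.028 ]
cradle [ 0.3976 -0.1747  0.028 ]
cradle [ 0.4857 -0.2138  0.028 ]
```

```bash
python3 -m inch '[{"x":25,"y":-46,"z":-6,"wz":-0.1},{"x":25,"y":-46,"z":-6,"wz":-0.1},{"x":25,"y":-46,"z":-6,"wz":-0.1},{"x":25,"y":-46,"z":-6,"wz":-0.1},{"x":25,"y":-46,"z":-6,"wz":-0.1},{"x":25,"y":-46,"z":-6,"wz":-0.1},{"x":25,"y":-46,"z":-6,"wz":-0.1},{"x":25,"y":-46,"z":-6,"wz":-0.1},{"x":25,"y":-46,"z":-6,"wz":-0.1},{"x":24,"y":-44,"z":-6,"wz":-0.1},{},{}]'
python3 - <<'E'
from h import *
from plant import env
s=env.get_state();c=env.camera_info("wrist");p,d=env.get_image("wrist");cv2.imwrite("pics/w1.png",p[:,:,::-1]);np.savez("w1.npz",p=p,d=d,**c)
from scipy.spatial.transform import Rotation as R
print(s["tcp_pos"],s["orientation"],R.from_rotvec(s["orientation"]).as_matrix().round(3)); print(proj(c,[.470,.1256,.054]),-c["R"].T@c["t"])
E
```

```text
[0.22154983 0.5838257  0.24117286] [-5.66704264e-01 -3.08944934e+00  2.82199311e-03] [[-0.935  0.355 -0.001]
 [ 0.355  0.935 -0.002]
 [ 0.    -0.002 -1.   ]]
[ -2.44505566 578.22484054] [0.15579753 0.60907631 0.3732135 ]invalid input
```

View pics/w1.png

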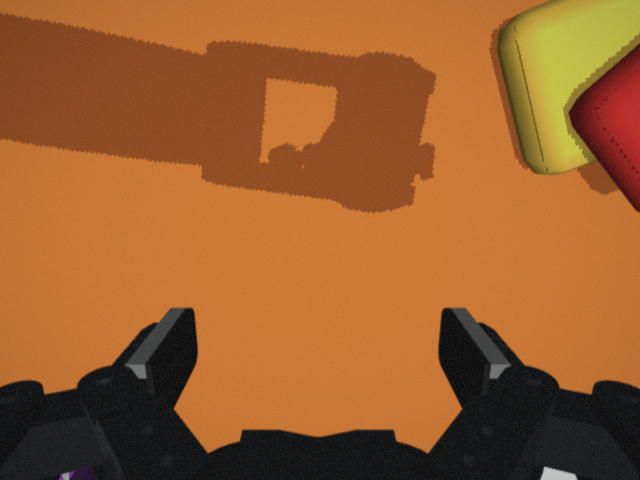

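The picture shows bare counter and the arm's shadow, because the call was refused. I'll write full rows.

```bash
python3 -m inch '[{"wx":0,"wy":0,"wz":-0.1,"x":25,"y":-46,"z":-6,"claw":0},{"wx":0,"wy":0,"wz":-0.1,"x":25,"y":-46,"z":-6,"claw":0},{"wx":0,"wy":0,"wz":-0.1,"x":25,"y":-46,"z":-6,"claw":0},{"wx":0,"wy":0,"wz":-0.1,"x":25,"y":-46,"z":-6,"claw":0},{"wx":0,"wy":0,"wz":-0.1,"x":25,"y":-46,"z":-6,"claw":0},{"wx":0,"wy":0,"wz":-0.1,"x":25,"y":-46,"z":-6,"claw":0},{"wx":0,"wy":0,"wz":-0.1,"x":25,"y":-46,"z":-6,"claw":0},{"wx":0,"wy":0,"wz":-0.1,"x":25,"y":-46,"z":-6,"claw":0},{"wx":0,"wy":0,"wz":-0.1,"x":25,"y":-46,"z":-6,"claw":0},{"wx":0,"wy":0,"wz":-0.1,"x":24,"y":-44,"z":-6,"claw":0},{"wx":0,"wy":0,"wz":0,"x":0,"y":0,"z":0,"claw":0},{"wx":0,"wy":0,"wz":0,"x":0,"y":0,"z":0,"claw":0}]'
cat >> h.py <<'E'
def look(f):
    from plant import env
    from scipy.spatial.transform import Rotation as R
    s=env.get_state();c=env.camera_info("wrist");p,d=env.get_image("wrist");cv2.imwrite(f"pics/{f}.png",p[:,:,::-1]);np.savez(f+".npz",p=p,d=d,**c)
    M=R.from_rotvec(s["orientation"]).as_matrix()
    print(s["time_s"],s["tcp_pos"].round(4),"yaw y",np.degrees(np.arctan2(M[1,1],M[0,1])).round(2),"zaxis",M[:,2].round(4),s["wrist_force"].round(2),s["torque"].round(3))
    return s,c,p,d
E
python3 - <<'E'
from h import *
s,c,p,d=look("w2");print(proj(c,[.470,.1256,.086]),-c["R"].T@c["t"])
E
```

```text
time_s: 1.65
tcp_pos: [0.4705, 0.1265, 0.1821]
orientation: [-1.978, -2.44, 0.0]
wrist_force: [-0.0, 0.5, 0.3]
gripper_width: 1.002
grasp_force: 0.0
1.65 [0.4705 0.1265 0.1821] yaw y 11.93 zaxis [-7.e-04  4.e-04 -1.e+00] [-0.03  0.47  0.27] [ 0.064  0.009 -0.039]
[316.75191529 250.19086128] [0.4558992  0.19531727 0.31410911]
```

View pics/w2.png

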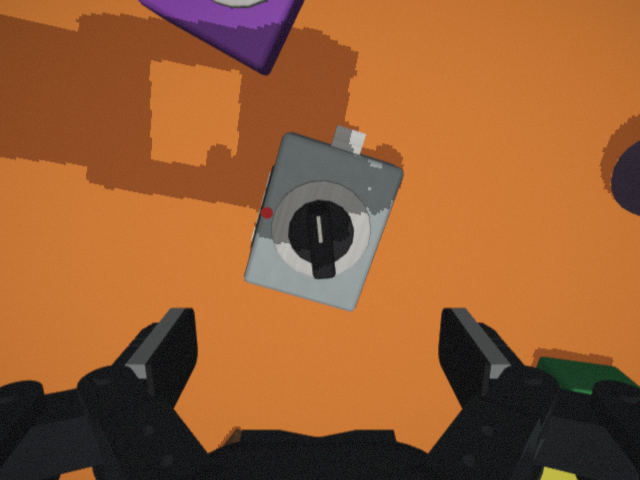

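Run:
```python
from h import *
T=np.load("w2.npz");p=T["p"];h=cv2.cvtColor(p,cv2.COLOR_RGB2HSV)
m=np.zeros(p.shape[:2],bool); m[205:255,310:332]=(h[...,2]>130)[205:255,310:332]
for s,ce in cent(m):
    print(s,ce)
ys,xs=np.nonzero(m);P=np.array([ray(T,u,v,.086) for u,v in zip(xs,ys)])[:,:2]
c=P.mean(0);V=np.linalg.svd(P-c)[2][0];V*=np.sign(V[1]);t=(P-c)@V;print("line c",c,"dir",np.degrees(np.arctan2(V[1],V[0])),"inner",c+V*t.min(),"outer",c+V*t.max())
for n,u,v,z in [("ringctr",321.5,229,.05),("disc ctr",321,231,.055)]:print(n,ray(T,u,v,z))
q=ray(T,266.5,213,.04);print("dot",q)
B=[ray(T,u,v,.04)[:2] for u,v in [(288,132),(403,170),(355,310),(245,280)]]
print(np.round(B,4),np.mean(B,0),[np.degrees(np.arctan2(*(b-a)[::-1])).round(1) for a,b in [(B[0],B[1]),(B[1],B[2]),(B[3],B[2]),(B[0],B[3])]])
dm=(h[...,2]<45);dm2=np.zeros_like(dm);dm2[195:283,285:358]=dm[195:283,285:358];print(cent(dm2))
for v in(230,225,245,255,265): 
    dd=T["d"][v,322];K=np.linalg.inv(T["camera_matrix"]);print(v,(T["R"].T@(K@np.array([322,v,1.])*dd-T["t"])).round(4))
```

```text
[317, 217, 5, 25, 71] [319.1, 229.1]
line c [0.46869187 0.13829303] dir 107.3604615604991 inner [0.47083664 0.13143247] outer [0.46654716 0.14515339]
ringctr [0.47226636 0.12968845 0.05      ]
disc ctr [0.47191961 0.1295452  0.055     ]
dot [0.43379828 0.13044094 0.04      ]
[[0.4381 0.186 ]
 [0.5173 0.1779]
 [0.5097 0.0725]
 [0.4272 0.079 ]] [0.4730732 0.1288537] [np.float64(-5.9), np.float64(-94.1), np.float64(-4.5), np.float64(-95.8)]
[([289, 200, 64, 78, 3176], [320.2, 234.8])]
230 [0.4705 0.1377 0.0844]
225 [0.4699 0.1406 0.0842]
245 [0.4724 0.1291 0.0852]
255 [0.4737 0.1229 0.0845]
265 [0.475  0.1168 0.0844]
```

Knob centre is about (0.4715, 0.128), bar at about 105°, box yaw −5°, so about 70° to turn. I'll descend.

```bash
python3 -m inch '[{"wx":0,"wy":0,"wz":0.05,"x":1,"y":1.5,"z":-30,"claw":0},{"wx":0,"wy":0,"wz":0,"x":0,"y":0,"z":-30,"claw":0},{"wx":0,"wy":0,"wz":0,"x":0,"y":0,"z":-30,"claw":0},{"wx":0,"wy":0,"wz":0,"x":0,"y":0,"z":-22,"claw":0},{"wx":0,"wy":0,"wz":0,"x":0,"y":0,"z":0,"claw":0},{"wx":0,"wy":0,"wz":0,"x":0,"y":0,"z":0,"claw":255},{"wx":0,"wy":0,"wz":0,"x":0,"y":0,"z":0,"claw":255},{"wx":0,"wy":0,"wz":0,"x":0,"y":0,"z":0,"claw":255},{"wx":0,"wy":0,"wz":0,"x":0,"y":0,"z":0,"claw":255},{"wx":0,"wy":0,"wz":0,"x":0,"y":0,"z":0,"claw":255},{"wx":0,"wy":0,"wz":0,"x":0,"y":0,"z":0,"claw":255}]' 25
python3 -c "
from plant import env
print(env.get_state())"
```

```text
time_s: 3.08
tcp_pos: [0.4722, 0.1278, 0.0709]
orientation: [1.917, 2.488, 0.001]
wrist_force: [-1.1, -0.4, 4.8]
gripper_width: 0.153
grasp_force: 28.2
{'time_s': 3.075, 'q': array([ 1.12067141e-01, -1.00835815e-01,  2.06619347e+00,  6.18631806e-05,
        1.17553529e+00, -1.45849627e-01]), 'dq': array([ 3.16002340e-04, -1.08235004e-03,  9.26807266e-04, -1.93912590e-03,
       -1.45703880e-03,  6.13907024e-05]), 'tau': array([-1.55835198e-01, -2.61966473e+01, -3.09250295e+01, -3.16235062e-02,
       -3.56206354e-01, -8.43805406e-03]), 'tcp_pos': array([0.47218265, 0.12782262, 0.07093965]), 'orientation': array([1.91706209e+00, 2.48828565e+00, 8.28306954e-04]), 'wrist_force': array([-1.06714657, -0.38977236,  4.75709878]), 'torque': array([-0.00178873,  0.23631062, -0.04151312]), 'grasp_force': 28.248715102672577, 'gripper_width': 0.1531409246877053}
```

```bash
python3 -m inch '[{"wx":0,"wy":0,"wz":0.14,"x":0,"y":0,"z":0,"claw":255},{"wx":0,"wy":0,"wz":0.14,"x":0,"y":0,"z":0,"claw":255},{"wx":0,"wy":0,"wz":0.14,"x":0,"y":0,"z":0,"claw":255},{"wx":0,"wy":0,"wz":0.14,"x":0,"y":0,"z":0,"claw":255},{"wx":0,"wy":0,"wz":0.14,"x":0,"y":0,"z":0,"claw":255},{"wx":0,"wy":0,"wz":0.14,"x":0,"y":0,"z":0,"claw":255},{"wx":0,"wy":0,"wz":0.14,"x":0,"y":0,"z":0,"claw":255},{"wx":0,"wy":0,"wz":0.14,"x":0,"y":0,"z":0,"claw":255},{"wx":0,"wy":0,"wz":0,"x":0,"y":0,"z":0,"claw":255}]'
python3 -c "
from plant import env
print(env.get_state()['torque'])"
python3 -m inch '[{"wx":0,"wy":0,"wz":0.05,"x":0,"y":0,"z":0,"claw":255},{"wx":0,"wy":0,"wz":0.05,"x":0,"y":0,"z":0,"claw":255},{"wx":0,"wy":0,"wz":0,"x":0,"y":0,"z":0,"claw":255}]'
python3 -c "
from plant import env
print(env.get_state()['torque'])"
```

```text
time_s: 4.2
tcp_pos: [0.4718, 0.1274, 0.0709]
orientation: [-0.301, -3.127, 0.002]
wrist_force: [-3.0, -2.2, 6.2]
gripper_width: 0.16
grasp_force: 28.6
[-0.21523733  0.40690818  0.04823743]
time_s: 4.58
tcp_pos: [0.4718, 0.1274, 0.0709]
orientation: [-0.145, -3.138, 0.002]
wrist_force: [-3.5, -1.9, 6.2]
gripper_width: 0.159
grasp_force: 28.6
[-0.27059622  0.53375241  0.02396984]
```

```bash
for i in 1 2; do python3 -m inch '[{"wx":0,"wy":0,"wz":0.04,"x":0,"y":0,"z":0,"claw":255},{"wx":0,"wy":0,"wz":0,"x":0,"y":0,"z":0,"claw":255}]' | grep -E "orient|force|width"
python3 -c "
from plant import env
print(env.get_state()['torque'])"; done
```

```text
orientation: [-0.088, -3.14, 0.001]
wrist_force: [-2.8, -2.7, 6.3]
gripper_width: 0.16
grasp_force: 38.9
[-0.38232566  0.56432183 -1.06307116]
orientation: [-0.027, -3.141, 0.0]
wrist_force: [-2.0, -2.5, 6.5]
gripper_width: 0.157
grasp_force: 58.7
[-0.41063268  0.42383865 -1.4156047 ]
```

Stop felt (torque jumped to −1.4 N·m). I'll release, lift and check.

```bash
python3 -m inch '[{"wx":0,"wy":0,"wz":0,"x":0,"y":0,"z":0,"claw":0},{"wx":0,"wy":0,"wz":0,"x":0,"y":0,"z":0,"claw":0},{"wx":0,"wy":0,"wz":0,"x":0,"y":0,"z":0,"claw":0},{"wx":0,"wy":0,"wz":0,"x":0,"y":0,"z":0,"claw":0},{"wx":0,"wy":0,"wz":0,"x":0,"y":0,"z":30,"claw":0},{"wx":0,"wy":0,"wz":0,"x":0,"y":0,"z":40,"claw":0},{"wx":0,"wy":0,"wz":0,"x":0,"y":0,"z":50,"claw":0},{"wx":0,"wy":0,"wz":0,"x":0,"y":0,"z":0,"claw":0}]'
python3 - <<'E'
from h import *
s,c,p,d=look("w3")
B=[p[100:330,200:460]]
cv2.imwrite("pics/w3c.png",cv2.resize(p[80:340,180:480],None,fx=2,fy=2)[:,:,::-1])
E
```

```text
time_s: 6.08
tcp_pos: [0.4748, 0.1282, 0.1958]
orientation: [0.02, 3.132, 0.002]
wrist_force: [-0.4, -0.7, -0.6]
gripper_width: 1.007
grasp_force: 0.0
6.075 [0.4748 0.1282 0.1958] yaw y 89.28 zaxis [ 0.01    0.0011 -0.9999] [-0.45 -0.65 -0.6 ] [ 0.004 -0.011 -0.005]
```

View pics/w3c.png

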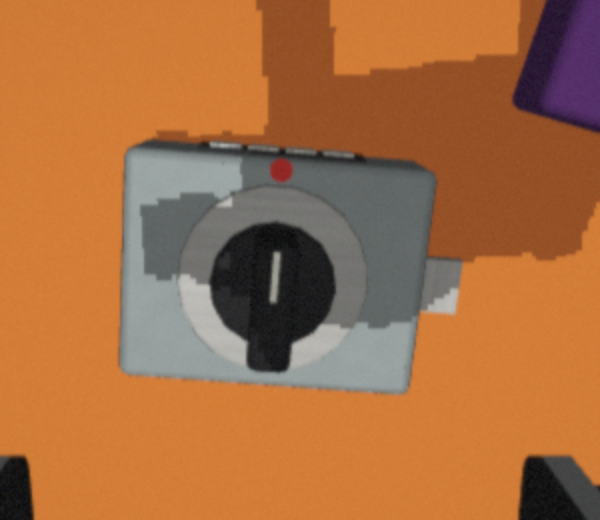

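The white line, crop (276,255)–(273,300), points straight at the red dot (282,170), so the tally is at zero. Next I go over the jar.

```bash
python3 -m inch '[{"wx":0,"wy":0,"wz":0,"x":0,"y":0,"z":20,"claw":0},{"wx":0,"wy":0,"wz":-0.12,"x":-1,"y":-31,"z":2,"claw":0},{"wx":0,"wy":0,"wz":-0.12,"x":-1,"y":-31,"z":2,"claw":0},{"wx":0,"wy":0,"wz":-0.12,"x":-1,"y":-31,"z":2,"claw":0},{"wx":0,"wy":0,"wz":-0.12,"x":-1,"y":-31,"z":2,"claw":0},{"wx":0,"wy":0,"wz":-0.12,"x":-1,"y":-31,"z":2,"claw":0},{"wx":0,"wy":0,"wz":-0.11,"x":-1,"y":-31,"z":2,"claw":0},{"wx":0,"wy":0,"wz":-0.11,"x":-2,"y":-31,"z":2,"claw":0},{"wx":0,"wy":0,"wz":-0.11,"x":-2,"y":-31,"z":2,"claw":0},{"wx":0,"wy":0,"wz":-0.1,"x":-2,"y":-29,"z":2,"claw":0},{"wx":0,"wy":0,"wz":0,"x":0,"y":0,"z":0,"claw":0},{"wx":0,"wy":0,"wz":0,"x":0,"y":0,"z":0,"claw":0}]'
python3 - <<'E'
from h import *
s,c,p,d=look("w4"); h=cv2.cvtColor(p,cv2.COLOR_RGB2HSV)
m=(h[...,0]>150)&(h[...,0]<174)&(h[...,1]>120)&(h[...,2]>60)
K=np.linalg.inv(c["camera_matrix"])
for st,ce in cent(m):
    if st[4]>300: print(st,ce,ray(c,*ce,.15))
print(proj(c,[.4624,-.1487,.15]))
E
```

```text
time_s: 7.62
tcp_pos: [0.4595, -0.1487, 0.2278]
orientation: [-1.563, -2.724, -0.001]
wrist_force: [-1.0, -0.8, -0.1]
gripper_width: 0.999
grasp_force: 0.0
7.625 [ 0.4595 -0.1487  0.2278] yaw y 30.3 zaxis [-0.0011  0.001  -1.    ] [-0.97 -0.76 -0.14] [-0.017  0.055  0.056]
[270, 198, 111, 113, 9078] [326.7, 254.1] [ 0.46233961 -0.14379406  0.15      ]
[322.16599264 261.61404097]
```

View pics/w4.png

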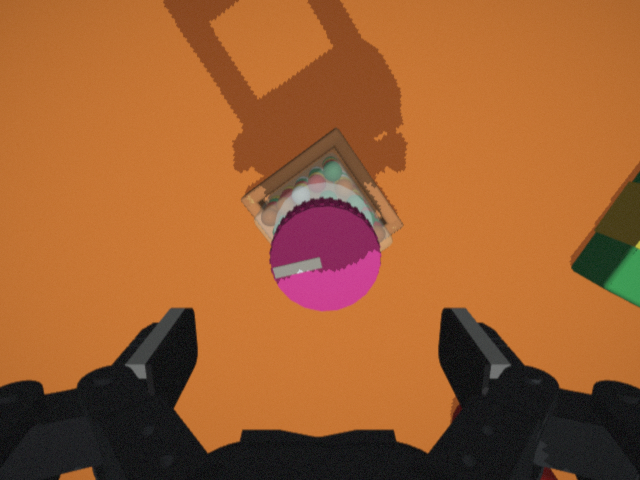

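The lid is at (326,256), the stripe from (320,263) to (274,273). Lid centre is about (0.4623, −0.1470). I'll descend and grip.

```bash
python3 - <<'E'
from h import *
c=np.load("w4.npz")
a=ray(c,325.5,257,.15);b=ray(c,274,273,.15);e=ray(c,320,263,.15);print(a,[np.degrees(np.arctan2(*(b-q)[[1,0]])) for q in(a,e)])
E
python3 -m inch '[{"wx":0,"wy":0,"wz":0,"x":3,"y":1.5,"z":-30,"claw":0},{"wx":0,"wy":0,"wz":0,"x":0,"y":0,"z":-30,"claw":0},{"wx":0,"wy":0,"wz":0,"x":0,"y":0,"z":-25,"claw":0},{"wx":0,"wy":0,"wz":0,"x":0,"y":0,"z":-13,"claw":0},{"wx":0,"wy":0,"wz":0,"x":0,"y":0,"z":0,"claw":0},{"wx":0,"wy":0,"wz":0,"x":0,"y":0,"z":0,"claw":255},{"wx":0,"wy":0,"wz":0,"x":0,"y":0,"z":0,"claw":255},{"wx":0,"wy":0,"wz":0,"x":0,"y":0,"z":0,"claw":255},{"wx":0,"wy":0,"wz":0,"x":0,"y":0,"z":0,"claw":255}]' 60
python3 -c "
from plant import env
print(env.get_state()['torque'])"
```

```text
[ 0.4626186  -0.14553166  0.15      ] [np.float64(-131.53881077589358), np.float64(-136.72746656053474)]
time_s: 8.8
tcp_pos: [0.4638, -0.148, 0.1323]
orientation: [1.563, 2.722, 0.001]
wrist_force: [-0.7, 2.1, 6.1]
gripper_width: 0.689
grasp_force: 63.7
[0.34629074 0.18666199 0.06744542]
```

```bash
python3 -m inch '[{"wx":0,"wy":0,"wz":0.1,"x":0,"y":0,"z":0,"claw":255},{"wx":0,"wy":0,"wz":0.1,"x":0,"y":0,"z":0.2,"claw":255},{"wx":0,"wy":0,"wz":0.1,"x":0,"y":0,"z":0.2,"claw":255},{"wx":0,"wy":0,"wz":0.1,"x":0,"y":0,"z":0.1,"claw":255},{"wx":0,"wy":0,"wz":0.1,"x":0,"y":0,"z":0.2,"claw":255},{"wx":0,"wy":0,"wz":0.1,"x":0,"y":0,"z":0.1,"claw":255},{"wx":0,"wy":0,"wz":0.1,"x":0,"y":0,"z":0.1,"claw":255},{"wx":0,"wy":0,"wz":0.1,"x":0,"y":0,"z":0.1,"claw":255},{"wx":0,"wy":0,"wz":0.1,"x":0,"y":0,"z":0.1,"claw":255},{"wx":0,"wy":0,"wz":0,"x":0,"y":0,"z":0,"claw":255}]'
python3 - <<'E'
from h import *
from plant import env
s,c,p,d=look("w5"); 
S,_=env.get_image("scene");a=cv2.resize(S[100:260,180:300],None,fx=3.5,fy=3.5,interpolation=2)
o=np.zeros((600,800,3),np.uint8);o[:a.shape[0],:a.shape[1]]=a
b=cv2.resize(p[150:420,160:480],None,fx=1.15,fy=1.15);o[:b.shape[0],425:425+b.shape[1]]=b
cv2.imwrite("pics/c5.png",o[:,:,::-1])
E
```

```text
time_s: 10.05
tcp_pos: [0.4644, -0.1482, 0.134]
orientation: [0.223, 3.129, -0.001]
wrist_force: [-0.6, 1.6, 6.9]
gripper_width: 0.689
grasp_force: 63.9
10.05 [ 0.4644 -0.1482  0.134 ] yaw y 81.86 zaxis [ 0.0041 -0.0011 -1.    ] [-0.64  1.63  6.87] [0.356 0.078 0.191]
```

View pics/c5.png

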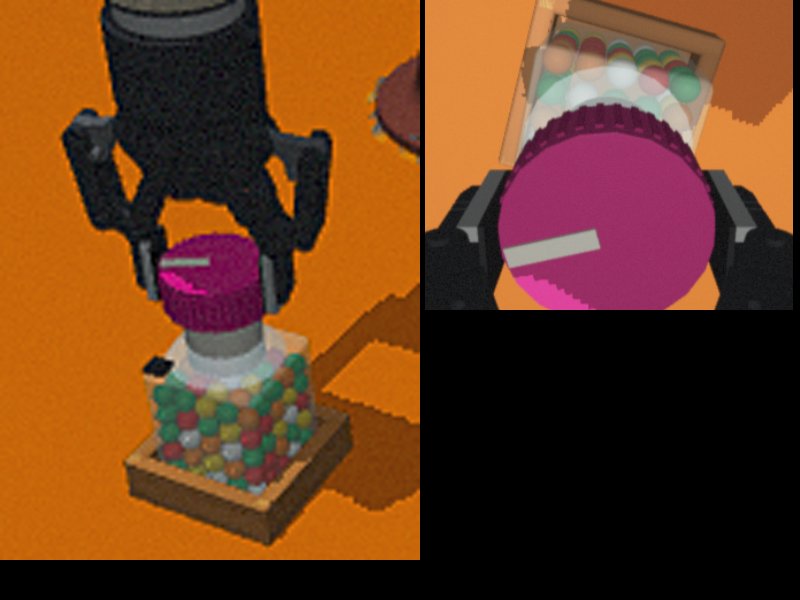

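Run:
```python
from h import *
S=np.load("scene0.npz");c=np.load("w5.npz")
ang=lambda a,b:np.degrees(np.arctan2(*(b-a)[[1,0]])).round(1)
print("scene0",ang(ray(S,241.4,174.6,.15),ray(S,233,169.4,.15)))
print("scene5",ang(ray(S,239.4,174.9,.152),ray(S,225.7,175.4,.152)))
L=np.array([.463,-.1475,.093]);k=ray(S,224.9,204.6,.093);print("mark",k,ang(L,k))
f=lambda u,v:(160+(u-425)/1.15,150+v/1.15)
print("wrist5",ang(ray(c,*f(598,239),.152),ray(c,*f(503,258),.152)))
```

```text
scene0 -131.6
scene5 -83.7
mark [ 0.48418083 -0.18258389  0.093     ] -58.9
wrist5 -85.3
```

```bash
for i in 1 2; do python3 -m inch '[{"wx":0,"wy":0,"wz":0.075,"x":0,"y":0,"z":0.1,"claw":255},{"wx":0,"wy":0,"wz":0.075,"x":0,"y":0,"z":0.1,"claw":255},{"wx":0,"wy":0,"wz":0,"x":0,"y":0,"z":0,"claw":255}]' | grep -E "tcp|wrist|grasp"
python3 -c "
from plant import env
print(env.get_state()['torque'])"; done
python3 -m inch '[{"wx":0,"wy":0,"wz":0,"x":0,"y":0,"z":1.5,"claw":255},{"wx":0,"wy":0,"wz":0,"x":0,"y":0,"z":1.5,"claw":255},{"wx":0,"wy":0,"wz":0,"x":0,"y":0,"z":0,"claw":255}]'
python3 - <<'E'
from h import *
from plant import env
s,c,p,d=look("w6")
S,_=env.get_image("scene");a=cv2.resize(S[100:260,180:300],None,fx=3.5,fy=3.5,interpolation=2)
cv2.imwrite("pics/c6.png",a[:,:,::-1])
E
```

```text
tcp_pos: [0.4645, -0.1481, 0.1343]
wrist_force: [-0.6, 2.6, 7.9]
grasp_force: 63.9
[ 0.47799045  0.00233657 -0.00090357]
tcp_pos: [0.4645, -0.148, 0.1345]
wrist_force: [0.2, 2.5, 8.2]
grasp_force: 63.9
[0.46553494 0.11364748 0.05228893]
time_s: 11.28
tcp_pos: [0.4633, -0.1479, 0.1351]
orientation: [-0.246, 3.13, -0.001]
wrist_force: [1.8, -0.1, 2.1]
gripper_width: 0.693
grasp_force: 64.5
11.275 [ 0.4633 -0.1479  0.1351] yaw y 99.0 zaxis [ 1.5e-03 -5.0e-04 -1.0e+00] [ 1.81 -0.07  2.08] [ 0.068 -0.372 -0.036]
```

View pics/c6.png

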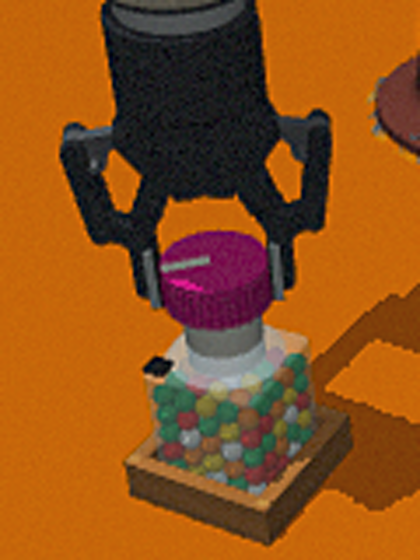

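```bash
for i in 1 2 3; do python3 -m inch '[{"wx":0,"wy":0,"wz":0,"x":0,"y":0,"z":1.5,"claw":255},{"wx":0,"wy":0,"wz":0,"x":0,"y":0,"z":0,"claw":255}]' | grep -E "tcp|wrist|grasp"
done
```

```text
tcp_pos: [0.4625, -0.1476, 0.1359]
wrist_force: [1.4, -0.1, -1.0]
grasp_force: 64.4
tcp_pos: [0.4626, -0.1476, 0.1376]
wrist_force: [1.6, -0.5, -1.7]
grasp_force: 64.4
tcp_pos: [0.4628, -0.1477, 0.1394]
wrist_force: [1.5, 0.9, -1.2]
grasp_force: 64.4
```

```bash
python3 -m inch '[{"wx":0,"wy":0,"wz":0,"x":0,"y":0,"z":3,"claw":255},{"wx":0,"wy":0,"wz":0,"x":0,"y":0,"z":5,"claw":255},{"wx":0,"wy":0,"wz":0,"x":0,"y":0,"z":6,"claw":255},{"wx":0,"wy":0,"wz":0,"x":0,"y":0,"z":6,"claw":255},{"wx":0,"wy":0,"wz":0,"x":0,"y":0,"z":6,"claw":255},{"wx":0,"wy":0,"wz":0,"x":0,"y":0,"z":6,"claw":255},{"wx":0,"wy":0,"wz":0,"x":0,"y":0,"z":6,"claw":255},{"wx":0,"wy":0,"wz":0,"x":0,"y":0,"z":4,"claw":255},{"wx":0,"wy":0,"wz":0,"x":0,"y":0,"z":0,"claw":255},{"wx":0,"wy":0,"wz":0,"x":0,"y":0,"z":0,"claw":255},{"wx":0,"wy":0,"wz":0,"x":0,"y":0,"z":0,"claw":255}]'
python3 - <<'E'
from h import *
from plant import env
s,c,p,d=look("w7")
S,D=env.get_image("scene");T,_=env.get_image("top")
a=cv2.resize(S[90:260,180:430],None,fx=3.2,fy=3.2,interpolation=2)
cv2.imwrite("pics/c7.png",a[:,:,::-1])
cs=env.camera_info("scene")
h=cv2.cvtColor(S,cv2.COLOR_RGB2HSV);m=(h[...,0]>155)&(h[...,0]<172)&(h[...,1]>150)&(h[...,2]>40);m[:100]=0;m[:,:180]=0
for st,ce in cent(m):
    if st[4]>50: print(st,ce)
for z in(.17,.174,.178): print(z,"low front edge",proj(cs,[.463+.028,-.1478,z]))
E
```

```text
time_s: 13.5
tcp_pos: [0.4626, -0.1476, 0.181]
orientation: [0.247, -3.131, -0.001]
wrist_force: [-0.3, 1.1, -0.5]
gripper_width: 0.689
grasp_force: 64.5
13.5 [ 0.4626 -0.1476  0.181 ] yaw y 99.01 zaxis [-6.e-04  3.e-04 -1.e+00] [-0.31  1.13 -0.51] [-0.053  0.059  0.056]
[222, 145, 34, 29, 745] [239.1, 159.1]
0.17 low front edge [237.32498592 173.9389105 ]
0.174 low front edge [237.06476012 172.09032965]
0.178 low front edge [236.80276168 170.22915635]
```

View pics/c7.png

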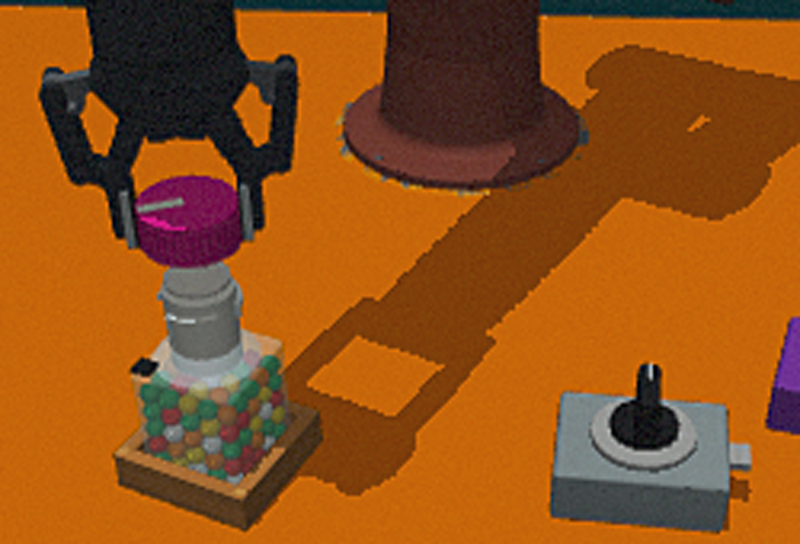

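The lid is off, level and held above the jar (crop 190,220); the jar is upright in its cradle, and the knob's line still points at its zero mark. From the TCP, the lid's edge is about 24 mm above the mouth. I'm handing in.

```bash
python3 -c "
from plant import env
s=env.get_state();print(abs(s['dq']).max(),s['time_s']);print(env.sign_off())"
```

```text
0.0021710229384974667 13.65
the job is handed in; nothing more can be done
None
```

The job is handed in at 13.65 s: the tally knob is back at its zero stop, and the pink lid is unscrewed and still gripped, level and still, about 24 mm above the jar's mouth, with the jar upright in its cradle and nothing else touched.

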